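# Set up the bench for an extraction run

### The arm

A 7-joint arm with a two-finger parallel gripper is mounted at the origin on the work surface. World frame = base frame: x ahead of the robot, y to its left, z up, the work surface at z = 0. Lengths are in m, angles in rad, forces in N, time in s.
With the tool pointing down it reaches from about 0.4 to 0.875 m from the base axis. Payload 19.3 kg.
Tool frame: the origin (TCP) lies at the very end of the fingers, on their centre line; the grasp point (between the pads) lies 19 mm behind it; z points along the fingers, y is the line along which they close (so a half turn about z gives the same grasp; the last joint's range is limited). The gripper opens to 85 mm and grips with 20 to 120 N. Pads are 22 mm wide; open, the fingers measure 114 mm over their backs; the gripper's body (76 mm by 85 mm) begins 54 mm behind the grasp point. The pads swing forward as they close: fully open they stand 13 mm farther back than shut.
Start: joints at [1.211, 0.521, -0.036, 1.599, 0.021, 1.021, -0.113], TCP at [0.179, -0.599, 0.231] pointing down, gripper open.
Joint ranges: [-2.91, 2.91], [-0.3, 2.13], [-1.5, 1.42], [0.17, 2.43], [-1.26, 4.41], [0.16, 1.93], [-2.52, 2.52]. Speed limits (rad/s): [1.89, 1.89, 2.39, 2.39, 3.01, 3.01, 3.01].

### API

Orientations are given as [roll, pitch, yaw] about the fixed x, y, z axes, in that order (R = Rz(yaw) Ry(pitch) Rx(roll)).
In Python, from workcell import bot gives the robot as it stands.
- The arm moves only by the shell command python3 -m crank 'ROWS' [FORCE]. ROWS is a JSON object of lists of equal length, an entry for each row: "travel": the shift along the world's x, y, z in cm, a list of three; "turn": the turn, a rotation vector about the world's x, y, z in degrees, a list of three; "gripper": the closure, from 0 (fully open) to 1 (shut). A call has exactly 5 rows; each row is the pose to reach, as a shift and turn from the pose commanded when the call began; what a row does not reach only later rows make up. A row lasts 1/10 s, in which the tool goes at most 50 mm and 8.59 degrees, less where a joint would pass 70% of its speed; a pose out of reach is approached as far as the arm can. A call with a gripper value outside its range is refused whole. The fingers move at their own pace and stop on an object; FORCE is the grip in N (left out, the last holds). Time passes only in rows, so rows that repeat a pose let the fingers close, or fill a call up. It gives the time, the measured TCP pose, the force, the opening and the grip force at its end, in the units of the state.
- bot.observe(): the state, without advancing time (a new reading comes with each control period).
- bot.grab_frame(name): name is "side" or "top"; returns a dict with "pixels" (384x512x3 uint8, red, green, blue), "fx", "fy", "cx", "cy" (pixels), "dist" ([k1, k2, p1, p2, k3] as OpenCV has them; the pictures are not rectified), "extrinsics" (4x4, takes a point from world to camera coordinates). Camera axes: x right, y down, z forward; pixel columns grow to the right and rows downward; lengths in m; the calibration is good to about 2 mm. A picture is of the moment at which its call begins. There is no depth.
- bot.job_done(): hands the job in; it is judged then, once.
The state is a dict: "clock": time; "qpos": joint angles; "qd": joint speeds; "joint_efforts": joint torques, N m; "position": TCP position; "tool_rot": TCP orientation; "force": force on the tool from outside, world axes, zero at the start; "moment": the same for the moment, N m; "grip_width": finger opening in m; "finger_force": force on a finger pad.
Only numpy, scipy, OpenCV 4.12 (cv2) and the standard library are available. Lean on these libraries where they do the work, as an engineer would, in place of code of your own. Each camera call takes 0.05 s, during which the arm holds its last target. There are 200 camera calls.

### The job

Set the bench up for the next extraction run: stack the two kit cartons on the sloping stand, the blue-banded one lying flat on the deck and the orange-banded one flat on top of it, both centred across the stand and squared up, long side running down the slope, with a short end back against the backstop. Stand the amber bottle midway between the tube rack and the black heating block, in line with their centres, and the green-capped jar directly in front of the bottle on the robot's side, square to that row, with a gap of about 25 mm between bottle and jar. Leave the purple-banded carton, the clear bottle and the beaker where they are, and let go of everything.

Things in the scene. Friction and masses are not known exactly. Their poses are not given: they have to be found in the camera images.
- stand: Fixed kit stand: aluminium deck 115 x 120 mm wide, falling away from the robot at 0.227 rad; blue backstop at its low far edge, 77 mm tall, square to the deck; no side walls. Origin: centre of footprint on the bench; x from free edge to backstop (away from robot), y across, z up. Deck meets backstop face at x = 50, z = 20 mm; free upper edge at x = -62, z = 46 mm.
- rack: Fixed white tube rack, coloured caps, 110 (x) x 60 (y) mm, 52 mm high. Origin: centre of underside. x = long side, pointing away from the robot; y = along the row to the heating block, which stands parallel to it on one side or the other, in line, centres 220 to 240 mm apart.
- heater: Fixed black heating block, silver top with holes, 100 (x) x 70 (y) mm, 56 mm high. Origin: centre of underside; x = long side, pointing away from the robot, y = along the row to the rack; same yaw as the rack.
- carton_blue: Loose white paper carton with a wide blue band over one end half, 90 (x) x 64 (y) x 38 (z) mm, 0.16 kg. Origin: centre of its underside; z up.
- carton_orange: Loose white paper carton with a wide orange band over one end half, 80 (x) x 56 (y) x 34 (z) mm, 0.12 kg. Origin: centre of its underside; z up.
- amber_bottle: Loose amber glass bottle with a black cap and white label, 48 mm diameter, 85 mm high (straight body up to 53 mm, then neck and cap), 0.15 kg. Origin: centre of its underside; z up.
- green_jar: Loose white jar with a green cap, 52 mm diameter, 65 mm high (straight body up to 35 mm, then narrowing to a 47 mm cap), 0.12 kg. Origin: centre of its underside; z up.
- carton_purple: Bystander, loose: white carton with a purple band, 85 x 60 x 36 mm. Origin: centre of its underside. Stays where it is.
- clear_bottle: Bystander, loose: clear glass bottle with a blue cap, 48 mm diameter, 85 mm high, on the robot's left. Origin: centre of its underside. Stays where it is.
- beaker: Bystander, loose: small green-tinted glass beaker, 60 mm diameter, 70 mm high, empty. Origin: centre of its underside. Stays where it is.
There are look-alikes about, which are no part of the job. Leave any red or yellow look-alike of the green_jar alone.

How it is judged:
By the outcome, as a careful person would: the job done as asked, in the order asked, and still so for the second after the job is handed in, with the robot touching nothing.
It also fails if it takes over 104 s, if anything falls off the work surface, if the arm or the gripper's body presses on something with over 40 N, if the wrist force passes 120 N, or if a joint passes its speed limit or range.

## Working session

There is one attempt and no reset: what is moved stays moved. The work goes in short steps, Python scripts to look and compute and a shell command to move; the robot and the scene stay as the last step left them, time stands still between calls to the robot, and variables do not carry over. Pictures are saved under pics/ and viewed, at most 14 in all, crops included, and the job is handed in when it is done.

```bash
mkdir -p pics; ls; python3 - <<'E'
from workcell import bot
import cv2,numpy as np
s=bot.observe();print({k:np.round(v,3).tolist() for k,v in s.items()})
for n in("top","side"):
    f=bot.grab_frame(n);cv2.imwrite(f"pics/{n}0.png",f["pixels"][...,::-1])
    cv2.imwrite(f"pics/{n}0v.png",cv2.resize(f["pixels"][...,::-1],(800,600)))
    print(n,{k:np.round(f[k],4).tolist() for k in f if k!="pixels"})
E
```

```text
pics
{'clock': 0.0, 'qpos': [1.211, 0.522, -0.036, 1.6, 0.021, 1.021, -0.113], 'qd': [-0.0, 0.002, 0.001, 0.0, -0.0, -0.001, -0.0], 'joint_efforts': [-0.001, -92.712, 1.98, -36.994, 0.018, 0.008, 0.0], 'position': [0.178, -0.599, 0.231], 'tool_rot': [-3.14, 0.0, 0.29], 'force': [0.265, -1.421, 0.085], 'moment': [-0.014, -0.01, 0.009], 'finger_force': 0.0, 'grip_width': 0.085}
top {'fx': 489.5719, 'fy': 489.5719, 'cx': 261.1102, 'cy': 187.6047, 'dist': [-0.1668, 0.0, 0.0, 0.0, 0.0], 'extrinsics': [[-0.0204, -0.9997, -0.011, 0.0626], [-0.9957, 0.0213, -0.0904, 0.5032], [0.0906, 0.0091, -0.9958, 1.5136], [0.0, 0.0, 0.0, 1.0]]}
side {'fx': 407.7846, 'fy': 407.7846, 'cx': 256.6621, 'cy': 191.5486, 'dist': [-0.1124, 0.0, 0.0, 0.0, 0.0], 'extrinsics': [[-0.9995, -0.0303, -0.0119, 0.498], [-0.0117, 0.6752, -0.7375, 0.011], [0.0304, -0.737, -0.6752, 1.1556], [0.0, 0.0, 0.0, 1.0]]}
```

View pics/top0v.png

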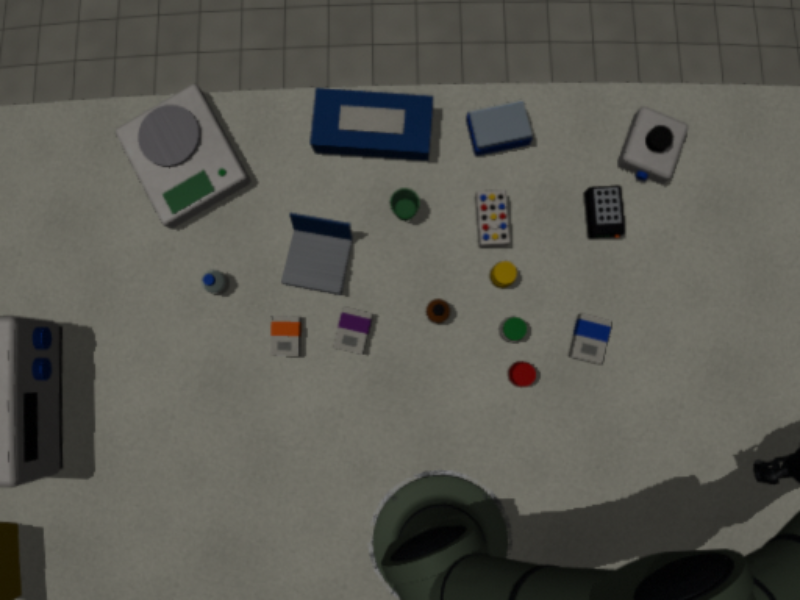

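View pics/side0v.png

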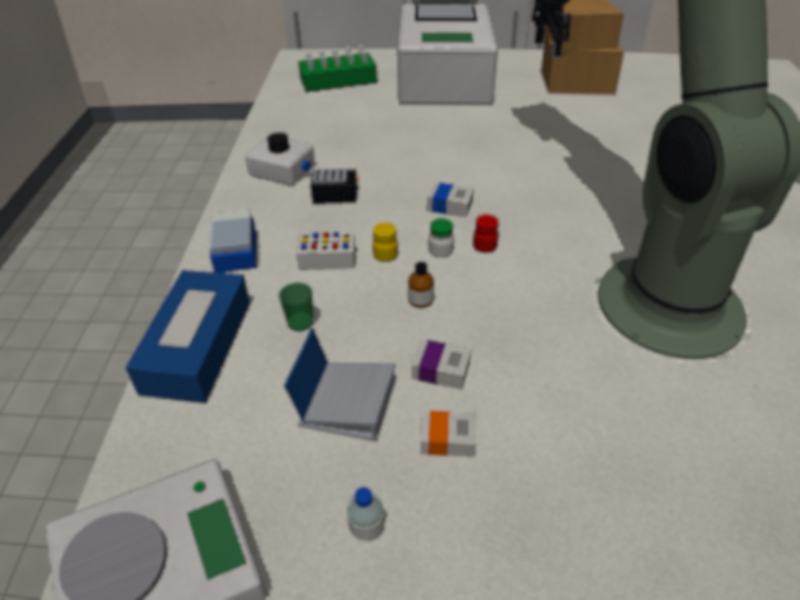

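Top view (800x600 scale): stand (318,255), orange carton (286,336), purple (353,332), amber (438,311), green jar (515,329), blue carton (592,338), rack (493,218), heater (604,212), yellow jar (504,273), red jar (523,374). The side view shows the same items at a slant. I'll enlarge next.

```bash
cat > h.py <<'E'
import cv2,numpy as np
from workcell import bot
def KD(f): return np.array([[f["fx"],0,f["cx"]],[0,f["fy"],f["cy"]],[0,0,1.]]),np.array(f["dist"])
def ray(f,px):
    K,D=KD(f);E=np.array(f["extrinsics"]);p=cv2.undistortPoints(np.array(px,float).reshape(-1,1,2),K,D)[:,0]
    d=np.c_[p,np.ones(len(p))]@E[:3,:3];c=-E[:3,:3].T@E[:3,3];return c,d
def onz(f,px,z):
    c,d=ray(f,px);t=(z-c[2])/d[:,2];return c+d*t[:,None]
def proj(f,P):
    K,D=KD(f);E=np.array(f["extrinsics"]);return cv2.projectPoints(np.array(P,float).reshape(-1,1,3),cv2.Rodrigues(E[:3,:3])[0],E[:3,3],K,D)[0][:,0]
def tri(f,p,g,q):
    c,d=ray(f,[p]);e,k=ray(g,[q]);A=np.c_[d[0],-k[0]];t=np.linalg.lstsq(A,e-c,rcond=None)[0]
    a=c+d[0]*t[0];b=e+k[0]*t[1];return (a+b)/2,np.linalg.norm(a-b)
def hsv(f): return cv2.cvtColor(f["pixels"],cv2.COLOR_RGB2HSV)
def blobs(f,h0,h1,s0=100,v0=20,amin=25,roi=None,s1=255,v1=255):
    m=cv2.inRange(hsv(f),(h0,s0,v0),(h1,s1,v1))
    if roi: k=np.zeros_like(m);k[roi[1]:roi[3],roi[0]:roi[2]]=1;m*=k
    n,l,st,c=cv2.connectedComponentsWithStats(m)
    o=[(st[i,4],c[i],(l==i).astype(np.uint8)) for i in range(1,n) if st[i,4]>=amin]
    return sorted(o,key=lambda a:-a[0])
E
python3 - <<'E'
from h import *
f=bot.grab_frame("top");g=bot.grab_frame("side")
a=f["pixels"][105:245,165:405,::-1];cv2.imwrite("pics/tc.png",cv2.resize(cv2.convertScaleAbs(a,alpha=1.5),None,fx=3.3,fy=3.3,interpolation=cv2.INTER_CUBIC))
a=g["pixels"][95:325,130:330,::-1];cv2.imwrite("pics/sc.png",cv2.resize(cv2.convertScaleAbs(a,alpha=1.3),None,fx=2.6,fy=2.6,interpolation=cv2.INTER_CUBIC))
for n,im in(("top",f),("side",g)):
  for c,h in dict(orange=(5,16),blue=(105,130),purple=(135,165),green=(50,80),yellow=(20,32),red=(170,180)).items():
    print(n,c,[(int(b[0]),b[1].round(1).tolist()) for b in blobs(im,*h)][:8])
E
```

```text
top orange [(181, [182.5, 210.0]), (136, [279.9, 199.1])]
top blue [(2130, [238.1, 77.6]), (357, [205.1, 144.6]), (226, [378.6, 211.0]), (208, [316.4, 90.9]), (162, [26.2, 235.6]), (160, [26.4, 216.1]), (49, [133.3, 178.7]), (39, [410.5, 111.6])]
top purple [(172, [226.7, 206.4])]
top green [(394, [120.1, 122.6]), (245, [258.8, 130.4]), (177, [329.0, 210.0])]
top yellow [(616, [5.7, 359.3]), (238, [321.9, 175.1])]
top red []
side orange [(861, [379.2, 24.9]), (357, [280.2, 276.7]), (156, [269.0, 179.9]), (111, [362.3, 51.0]), (79, [391.1, 48.9]), (50, [350.0, 43.9]), (49, [350.4, 24.2])]
side blue [(3849, [124.2, 212.5]), (708, [195.6, 239.1]), (152, [281.9, 126.2]), (113, [232.2, 317.9]), (29, [195.3, 105.3])]
side purple [(252, [275.3, 231.0])]
side green [(1008, [137.9, 344.5]), (764, [215.8, 46.6]), (423, [190.3, 195.9]), (121, [282.1, 145.4]), (119, [285.6, 23.5]), (25, [127.2, 311.0])]
side yellow [(342, [245.9, 154.3])]
side red []
```

View pics/tc.png

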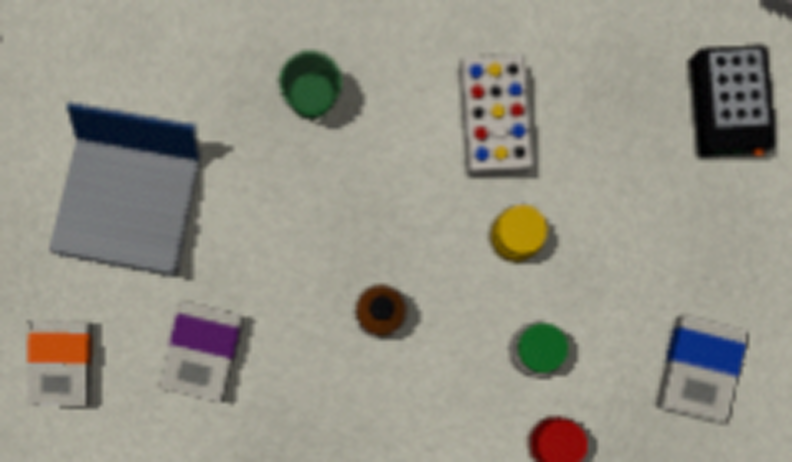

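View pics/sc.png

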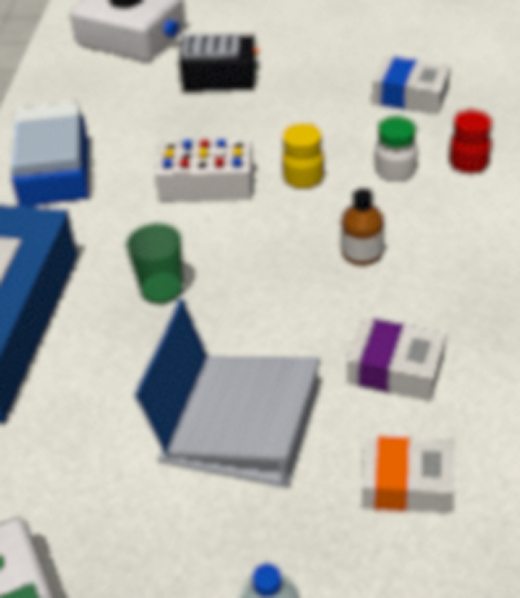

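The crops show the scene clearly. In the top crop, the stand deck runs from roughly (75,140) to (190,270), orange is at (60,364), blue (703,368), amber (381,310) and green (542,348). The midpoint of the rack and heater is near (615,108), which is free. I'll zoom in on the tops to read corners.

```bash
python3 - <<'E'
import cv2,numpy as np
def mk(src,wins,out,al):
    im=cv2.imread(src);t=[]
    for x,y in wins:
        c=cv2.resize(cv2.convertScaleAbs(im[y:y+42,x:x+56],alpha=al),(392,294),interpolation=cv2.INTER_CUBIC)
        for k in range(0,56,10): cv2.line(c,(k*7,0),(k*7,6),(0,0,255),1)
        for k in range(0,42,10): cv2.line(c,(0,k*7),(6,k*7),(0,0,255),1)
        t.append(cv2.copyMakeBorder(c,0,4,0,4,0))
    cv2.imwrite(out,np.vstack([np.hstack(t[:2]),np.hstack(t[2:])]))
mk("pics/top0.png",[(350,195),(156,195),(290,115),(360,110)],"pics/m1.png",1.6)
mk("pics/side0.png",[(260,105),(255,255),(180,135),(180,95)],"pics/m2.png",1.3)
E
```

```text
(no output)
```

View pics/m1.png

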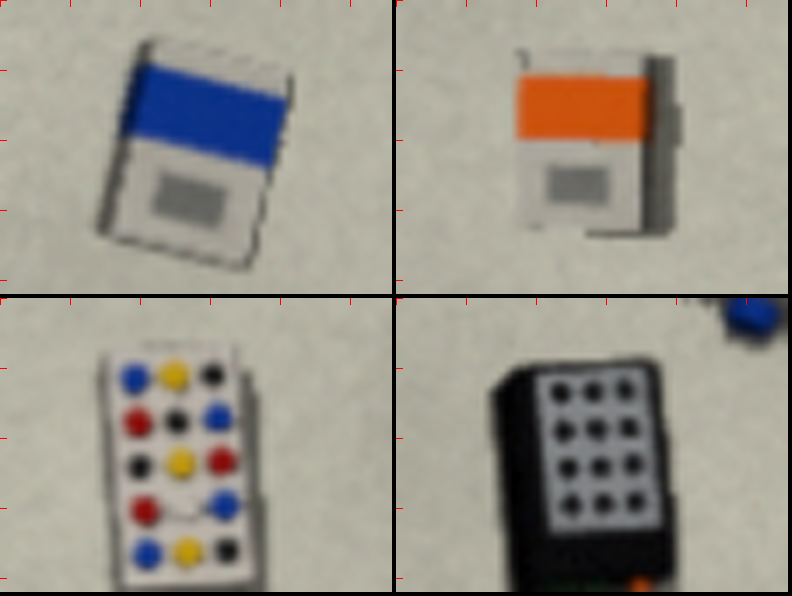

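View pics/m2.png

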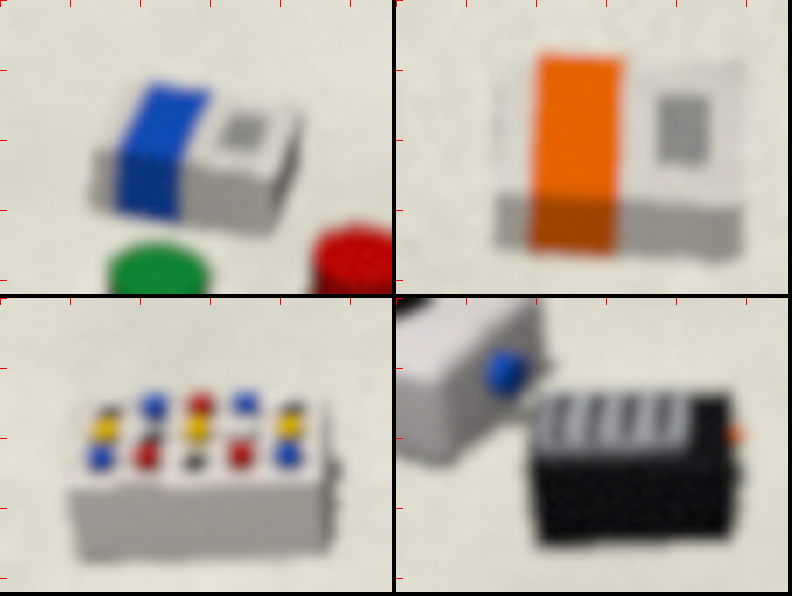

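```bash
cat > meas.py <<'E'
from h import *
f=bot.grab_frame("top");g=bot.grab_frame("side")
def tl(x,y,o,t): # mosaic px -> image px
    return ((x-396*t[0]+.5)/7-.5+o[0],(y-298*t[1]+.5)/7-.5+o[1])
def crop(x,y,s,o): return ((x+.5)/s-.5+o[0],(y+.5)/s-.5+o[1])
r=lambda p:np.round(1000*np.array(p),1).tolist()
T=lambda n,a,b:(lambda q:print(n,r(q[0]),"miss",r(q[1])))(tri(f,a,g,b)) 
T("blue label",tl(190,200,(350,195),(0,0)),tl(244,131,(260,105),(0,0)))
T("orange label",tl(578,186,(156,195),(1,0)),tl(684,129,(255,255),(1,0)))
B=[tl(*p,(350,195),(0,0)) for p in((148,43),(292,78),(250,267),(106,236))]
P=onz(f,B,.038);print("blue corners",r(P),"c",r(P.mean(0)),"yaw",np.arctan2(*(P[0]+P[1]-P[2]-P[3])[1::-1]))
O=[tl(*p,(156,195),(1,0)) for p in((518,50),(646,50),(643,230),(518,228))]
P=onz(f,O,.034);print("orange corners",r(P),"c",r(P.mean(0)),"yaw",np.arctan2(*(P[0]+P[1]-P[2]-P[3])[1::-1]))
for a,b in(((135,378),(100,458)),((148,553),(289,457))): T("rack cap",tl(*a,(290,115),(0,1)),tl(*b,(180,135),(0,1)))
R=onz(f,[tl(*p,(290,115),(0,1)) for p in((135,378),(213,375),(148,553),(227,550))],.052)
H=onz(f,[tl(*p,(360,110),(1,1)) for p in((560,393),(627,390),(572,505),(637,500))],.056)
for n,Q in(("rack",R),("heater holes",H)):
    d=Q[0]+Q[1]-Q[2]-Q[3];print(n,r(Q.mean(0)),"yaw",np.arctan2(d[1],d[0]))
top=[(77,140),(197,160),(175,273),(52,252)];sd=[(168,455),(207,355),(320,360),(288,475)]
for a,b in zip(top,sd): T("stand",crop(*a,3.3,(165,105)),crop(*b,2.6,(130,95)))
S=np.array([onz(f,[crop(*a,3.3,(165,105))],z)[0] for a,z in zip(top,(.02,.02,.046,.046))])
print("stand z-known",r(S))
jg=blobs(f,50,80,roi=(310,195,345,225))[0][1];js=blobs(g,50,80,roi=(265,130,300,160))[0][1]
T("jar",jg,js);print("jar onz",r(onz(f,[jg],.063)))
ct=blobs(f,0,180,0,0,5,(270,185,290,210),255,28);cs=blobs(g,0,180,0,0,5,(255,160,285,185),255,55)
print([(int(a[0]),a[1]) for a in ct+cs]);T("amber cap",ct[0][1],cs[0][1]);print(r(onz(f,[ct[0][1]],.085)))
ab=blobs(f,3,18,80,10,30,(265,185,295,215))[0];print("amber body",ab[0],ab[1],cv2.minEnclosingCircle(cv2.findNonZero(ab[2])))
E
python3 meas.py
```

```text
blue label [382.2, -304.6, 41.1] miss 4.2
orange label [401.8, 302.3, 34.6] miss 3.9
blue corners [[454.7, -289.1, 38.0], [437.5, -353.9, 38.0], [353.9, -331.6, 38.0], [369.4, -267.1, 38.0]] c [403.9, -310.4, 38.0] yaw -0.25667522563184425
orange corners [[465.0, 328.8, 34.0], [463.9, 271.0, 34.0], [383.7, 273.2, 34.0], [385.5, 329.4, 34.0]] c [424.5, 300.6, 34.0] yaw -0.017205007116023525
rack cap [690.7, -101.6, 49.8] miss 3.3
rack cap [610.6, -104.9, 48.7] miss 5.1
rack [652.6, -120.5, 52.0] yaw 0.041821933893565304
heater holes [671.8, -352.0, 56.0] yaw 0.04444110566065913
stand [638.7, 283.5, 14.3] miss 3.7
stand [615.4, 166.4, 20.4] miss 3.1
stand [504.1, 187.2, 39.2] miss 4.9
stand [528.4, 307.3, 21.1] miss 5.2
stand z-known [[639.5, 282.7, 20.0], [617.1, 166.5, 20.0], [506.0, 186.4, 46.0], [528.4, 302.9, 46.0]]
jar [426.3, -154.6, 57.9] miss 3.5
jar onz [[427.8, -154.1, 63.0]]
[(47, array([280.44680851, 198.06382979])), (43, array([269.1627907 , 171.93023256]))]
amber cap [464.9, -6.1, 75.5] miss 3.6
[[466.0, -5.9, 85.0]]
amber body 157 [279.87261146 198.80254777] ((280.0625, 198.625), 7.625356197357178)
```

```bash
python3 -m crank '{"travel":[[3,4,0],[6,8,0],[9,12,0],[12,15,0],[15,18.5,0]],"turn":[[0,0,-6],[0,0,-12],[0,0,-18],[0,0,-24],[0,0,-31.3]],"gripper":[0,0,0,0,0]}' 60
python3 -m crank '{"travel":[[2.5,3.5,0],[5,7,-2],[7.6,10.4,-5],[7.6,10.4,-9],[7.6,10.4,-9]],"turn":[[0,0,0],[0,0,0],[0,0,0],[0,0,0],[0,0,0]],"gripper":[0,0,0,0,0]}'
python3 - <<'E'
from h import *
f=bot.grab_frame("top");a=f["pixels"][175:265,330:440,::-1]
cv2.imwrite("pics/v1.png",cv2.resize(cv2.convertScaleAbs(a,alpha=1.6),None,fx=6,fy=6,interpolation=cv2.INTER_CUBIC))
E
```

```text
clock: 0.8
position: [0.3295, -0.4127, 0.2315]
tool_rot: [3.141, -0.0, -0.261]
force: [1.5, -1.0, 0.1]
grip_width: 0.0854
finger_force: 0.0
clock: 1.3
position: [0.4033, -0.3077, 0.1379]
tool_rot: [-3.139, 0.006, -0.254]
force: [0.0, 0.1, 0.8]
grip_width: 0.0856
finger_force: 0.0
```

```bash
python3 -m crank '{"travel":[[0,-0.2,-4],[0,-0.2,-8],[0,-0.2,-11],[0,-0.2,-12.8],[0,-0.2,-12.8]],"turn":[[0,0,0],[0,0,0],[0,0,0],[0,0,0],[0,0,0]],"gripper":[0,0,0,0,0]}'
python3 -m crank '{"travel":[[0,0,0],[0,0,0],[0,0,0],[0,0,0],[0,0,0]],"turn":[[0,0,0],[0,0,0],[0,0,0],[0,0,0],[0,0,0]],"gripper":[0.5,0.5,0.5,0.5,0.5]}' 40
python3 -m crank '{"travel":[[0,0,0],[0,0,0],[0,0,4],[0,0,8],[0,0,12]],"turn":[[0,0,0],[0,0,0],[0,0,0],[0,0,0],[0,0,0]],"gripper":[0.5,0.5,0.5,0.5,0.5]}'
python3 - <<'E'
from h import *
for n,w in(("top",(330,165,450,255)),("side",(230,60,350,150))):
    f=bot.grab_frame(n);a=f["pixels"][w[1]:w[3],w[0]:w[2],::-1]
    cv2.imwrite(f"pics/g1{n}.png",cv2.resize(cv2.convertScaleAbs(a,alpha=1.5),None,fx=6,fy=6,interpolation=cv2.INTER_CUBIC))
print(bot.observe()["position"])
E
```

```text
clock: 1.85
position: [0.4039, -0.313, 0.0131]
tool_rot: [3.142, 0.001, -0.258]
force: [0.4, 0.4, 1.1]
grip_width: 0.0854
finger_force: 0.0
clock: 2.35
position: [0.4053, -0.3131, 0.0154]
tool_rot: [3.14, -0.003, -0.257]
force: [-2.1, -0.5, 7.9]
grip_width: 0.0635
finger_force: 42.4
clock: 2.85
position: [0.4045, -0.3123, 0.1364]
tool_rot: [3.141, -0.001, -0.257]
force: [1.2, -0.0, -2.1]
grip_width: 0.063
finger_force: 47.5
[ 0.40657997 -0.31379674  0.13949594]
```

View pics/g1side.png

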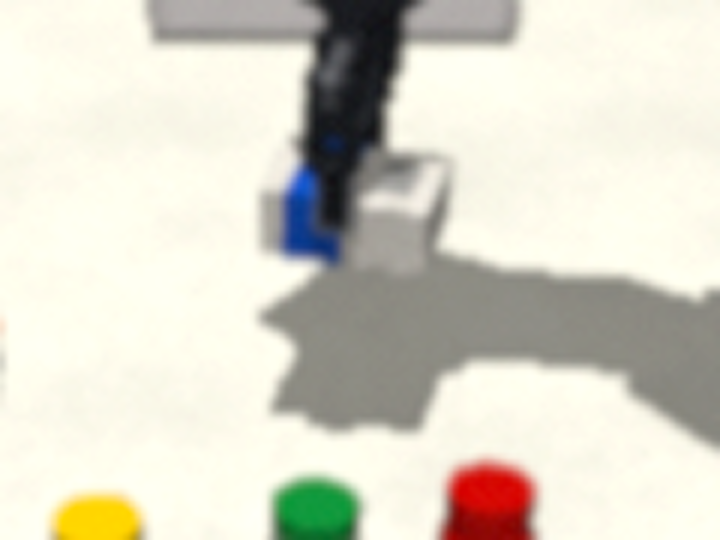

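Blue is gripped squarely (blue band visible left of the fingers around (310,215), carton level), at 63 mm opening. Now I'll compute the stand poses.

```bash
cat > stand.py <<'E'
from h import *
import sys
from scipy.spatial.transform import Rotation as Ro
ph,a=-.186,.227
C=np.array([.628,.2246,.020])
d=np.array([np.cos(ph)*np.cos(a),np.sin(ph)*np.cos(a),-np.sin(a)]);n=np.array([np.cos(ph)*np.sin(a),np.sin(ph)*np.sin(a),np.cos(a)]);s=np.cross(n,d)
Rt=np.c_[d,-s,-n]
def goto(back,up): # distance of TCP from backstop along d, above deck along n -> cm, deg
    o=[bot.observe() for _ in range(3)][-1];R0=Ro.from_euler("xyz",o["tool_rot"]).as_matrix()
    T=C-back*d+up*n;rv=Ro.from_matrix(Rt@R0.T).as_rotvec(degrees=True)
    print("target",T.round(4),"travel cm",(100*(T-o["position"])).round(2),"turn",rv.round(1),"pos",np.round(o["position"],4),"rel(d,s,n)mm",(1000*(np.array(o["position"])-C)@np.c_[d,s,n]).round(1))
if __name__=="__main__":
    print("d",d.round(3),"s",s.round(3),"n",n.round(3))
    goto(float(sys.argv[1]),float(sys.argv[2]))
E
python3 stand.py 0.058 0.110
```

```text
d [ 0.958 -0.18  -0.225] s [0.185 0.983 0.   ] n [ 0.221 -0.042  0.974]
target [0.5968 0.2305 0.1402] travel cm [19.02 54.43  0.07] turn [ 3.1 13.1  4.1] pos [ 0.4066 -0.3138  0.1395] rel(d,s,n)mm [-141.9 -570.1   89.9]
```

```bash
python3 -m crank '{"travel":[[1,3.5,1.5],[2.5,7.5,3],[4,11.5,3],[5.5,15.5,3],[7,20,3]],"turn":[[0,0,1],[0,0,2],[0,0,3],[0,0,4],[0,0,4.1]],"gripper":[0.5,0.5,0.5,0.5,0.5]}'
python3 -m crank '{"travel":[[1.4,4,0],[2.8,8,0],[4.2,12,0],[5.6,16,0],[7,20,0]],"turn":[[0,0,0],[0,3,0],[0.7,5,0],[1,7,0],[2,9,0]],"gripper":[0.5,0.5,0.5,0.5,0.5]}'
python3 -m crank '{"travel":[[1.4,4,0],[2.8,8,0],[4.2,12,0],[5,14.4,0],[5,14.4,-3]],"turn":[[0,2,0],[0.5,4,0],[0.5,4,0],[0.5,4,0],[0.5,4,0]],"gripper":[0.5,0.5,0.5,0.5,0.5]}'
python3 stand.py 0.058 0.040
```

```text
clock: 3.45
position: [0.475, -0.111, 0.1644]
tool_rot: [3.141, -0.002, -0.186]
force: [1.5, -0.7, -1.9]
grip_width: 0.0628
finger_force: 47.6
clock: 3.95
position: [0.545, 0.09, 0.1644]
tool_rot: [-3.136, 0.161, -0.184]
force: [0.5, -1.2, -1.8]
grip_width: 0.0629
finger_force: 47.6
clock: 4.45
position: [0.5964, 0.2371, 0.1366]
tool_rot: [-3.135, 0.226, -0.18]
force: [-0.2, -0.4, -2.8]
grip_width: 0.0632
finger_force: 47.6
d [ 0.958 -0.18  -0.225] s [0.185 0.983 0.   ] n [ 0.221 -0.042  0.974]
target [0.5813 0.2334 0.072 ] travel cm [-1.51 -0.37 -6.46] turn [-0.4  0.1 -0.2] pos [0.5964 0.2371 0.1366] rel(d,s,n)mm [-58.7   6.5 106.1]
```

Descend to 24 mm above, then look from both cameras to check the camera-vs-arm offset.

```bash
python3 -m crank '{"travel":[[-0.5,-0.2,-2.2],[-1,-0.4,-4.4],[-1.5,-0.4,-6.5],[-1.5,-0.4,-6.5],[-1.5,-0.4,-6.5]],"turn":[[-0.4,0,-0.2],[-0.4,0,-0.2],[-0.4,0,-0.2],[-0.4,0,-0.2],[-0.4,0,-0.2]],"gripper":[0.5,0.5,0.5,0.5,0.5]}'
python3 stand.py 0.058 0.016
python3 - <<'E'
from h import *
o=[]
for n,w in(("top",(170,125,240,197)),("side",(170,200,270,303))):
    f=bot.grab_frame(n);a=f["pixels"][w[1]:w[3],w[0]:w[2],::-1]
    o.append(cv2.resize(cv2.convertScaleAbs(a,alpha=1.5),(400,411),interpolation=cv2.INTER_CUBIC))
cv2.imwrite("pics/s1.png",np.hstack(o))
E
```

```text
clock: 4.95
position: [0.58, 0.228, 0.0694]
tool_rot: [3.136, 0.229, -0.191]
force: [0.3, 0.5, -0.7]
grip_width: 0.0627
finger_force: 47.5
d [ 0.958 -0.18  -0.225] s [0.185 0.983 0.   ] n [ 0.221 -0.042  0.974]
target [0.576  0.2344 0.0486] travel cm [-0.4   0.64 -2.08] turn [ 0.3 -0.2  0.2] pos [0.58   0.228  0.0694] rel(d,s,n)mm [-57.7  -5.5  37.4]
```

View pics/s1.png

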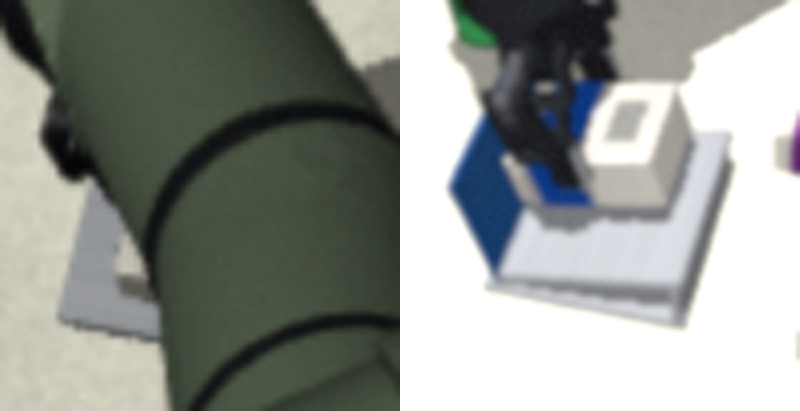

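The side view shows the blue carton held parallel just above the deck, with about 10 mm to the backstop. The top view is blocked by the arm. The pose reading is noisy, so I'll average it.

```bash
sed -i 's/    o=\[bot.observe() for _ in range(3)\]\[-1\];/    L=[(bot.grab_frame("side"),bot.observe())[1] for _ in range(4)];o=dict(position=np.mean([l["position"] for l in L],0),tool_rot=L[-1]["tool_rot"]);print("std",np.std([l["position"] for l in L],0).round(4),"F",L[-1]["force"]);/' stand.py; python3 stand.py 0.058 0.016
```

```text
d [ 0.958 -0.18  -0.225] s [0.185 0.983 0.   ] n [ 0.221 -0.042  0.974]
std [0.0002 0.     0.0003] F [-0.6737257  -0.11065195 -1.05006417]
target [0.576  0.2344 0.0486] travel cm [-0.43  0.62 -2.08] turn [ 0.3 -0.2  0.2] pos [0.5803 0.2282 0.0695] rel(d,s,n)mm [-57.5  -5.3  37.5]
```

```bash
python3 -m crank '{"travel":[[-0.2,0.3,-0.8],[-0.4,0.6,-1.6],[-0.4,0.6,-1.8],[-0.4,0.6,-1.8],[-0.4,0.6,-1.8]],"turn":[[0.3,-0.2,0.2],[0.3,-0.2,0.2],[0.3,-0.2,0.2],[0.3,-0.2,0.2],[0.3,-0.2,0.2]],"gripper":[0.5,0.5,0.5,0.5,0.5]}'
python3 stand.py 0.050 0.016
```

```text
clock: 5.75
position: [0.5756, 0.234, 0.0502]
tool_rot: [3.142, 0.227, -0.186]
force: [0.2, -0.2, -1.2]
grip_width: 0.0628
finger_force: 47.6
d [ 0.958 -0.18  -0.225] s [0.185 0.983 0.   ] n [ 0.221 -0.042  0.974]
std [0. 0. 0.] F [ 0.21276576  0.38981548 -1.04518563]
target [0.5837 0.2329 0.0468] travel cm [ 0.79 -0.11 -0.36] turn [-0.  0. -0.] pos [0.5757 0.234  0.0505] rel(d,s,n)mm [-58.6  -0.4  17.7]
```

```bash
python3 -m crank '{"travel":[[0,0,-0.1],[-0.05,0,-0.2],[-0.05,0,-0.3],[-0.05,0,-0.3],[-0.05,0,-0.3]],"turn":[[0,0,0],[0,0,0],[0,0,0],[0,0,0],[0,0,0]],"gripper":[0.5,0.5,0.5,0.5,0.5]}'
python3 stand.py 0.050 0.014
```

```text
clock: 6.45
position: [0.575, 0.234, 0.0477]
tool_rot: [-3.142, 0.227, -0.186]
force: [-2.3, -1.7, 6.9]
grip_width: 0.0633
finger_force: 48.6
d [ 0.958 -0.18  -0.225] s [0.185 0.983 0.   ] n [ 0.221 -0.042  0.974]
std [0. 0. 0.] F [-3.09651219 -1.52495594  5.93281094]
target [0.5832 0.233  0.0449] travel cm [ 0.82 -0.1  -0.29] turn [-0. -0. -0.] pos [0.575  0.2341 0.0477] rel(d,s,n)mm [-58.7  -0.5  14.9]
```

```bash
python3 -m crank '{"travel":[[0.3,-0.05,-0.06],[0.6,-0.1,-0.13],[0.9,-0.17,-0.2],[0.9,-0.17,-0.2],[0.9,-0.17,-0.2]],"turn":[[0,0,0],[0,0,0],[0,0,0],[0,0,0],[0,0,0]],"gripper":[0.5,0.5,0.5,0.5,0.5]}'
python3 stand.py 0.045 0.014
```

```text
clock: 7.15
position: [0.5847, 0.2325, 0.0455]
tool_rot: [-3.141, 0.226, -0.186]
force: [1.6, 0.8, 4.2]
grip_width: 0.0633
finger_force: 48.3
d [ 0.958 -0.18  -0.225] s [0.185 0.983 0.   ] n [ 0.221 -0.042  0.974]
std [0. 0. 0.] F [4.78164226 1.18368465 3.00457118]
target [0.588  0.2321 0.0438] travel cm [ 0.33 -0.03 -0.17] turn [-0.   0.1 -0. ] pos [0.5847 0.2324 0.0455] rel(d,s,n)mm [-48.6  -0.3  14.9]
```

```bash
python3 -m crank '{"travel":[[0.1,-0.02,-0.02],[0.2,-0.04,-0.05],[0.3,-0.06,-0.07],[0.3,-0.06,-0.07],[0.3,-0.06,-0.07]],"turn":[[0,0,0],[0,0,0],[0,0,0],[0,0,0],[0,0,0]],"gripper":[0.5,0.5,0.5,0.5,0.5]}'
python3 -m crank '{"travel":[[0.1,-0.02,-0.02],[0.2,-0.04,-0.05],[0.3,-0.06,-0.07],[0.3,-0.06,-0.07],[0.3,-0.06,-0.07]],"turn":[[0,0,0],[0,0,0],[0,0,0],[0,0,0],[0,0,0]],"gripper":[0.5,0.5,0.5,0.5,0.5]}'
python3 stand.py 0.045 0.014
```

```text
clock: 7.85
position: [0.5865, 0.2321, 0.045]
tool_rot: [-3.141, 0.228, -0.185]
force: [-3.3, -0.3, 11.2]
grip_width: 0.0632
finger_force: 49.1
clock: 8.35
position: [0.5879, 0.2318, 0.0447]
tool_rot: [3.141, 0.232, -0.185]
force: [-15.3, -1.1, 21.7]
grip_width: 0.063
finger_force: 50.0
d [ 0.958 -0.18  -0.225] s [0.185 0.983 0.   ] n [ 0.221 -0.042  0.974]
std [0. 0. 0.] F [-14.94543931  -1.08824836  22.42534451]
target [0.588  0.2321 0.0438] travel cm [ 0.01  0.03 -0.09] turn [-0.  -0.3 -0.1] pos [0.5879 0.2318 0.0447] rel(d,s,n)mm [-45.3  -0.3  14.9]
```

```bash
python3 -m crank '{"travel":[[0,0,0],[0,0,0],[0,0,0],[0,0,0.0],[0.2,0,0.9]],"turn":[[0,0,0],[0,0,0],[0,0,0],[0,0,0],[0,0,0]],"gripper":[0.25,0,0,0,0]}'
python3 -m crank '{"travel":[[0.4,-0.1,2],[1.1,-0.2,5],[1.1,-2.2,9],[-2,-1,10.5],[-6,0,10.5]],"turn":[[0,0,0],[0,0,0],[0,-5,0],[-1,-10,0],[-3,-13,0]],"gripper":[0,0,0,0,0]}'
python3 -m crank '{"travel":[[-4,1.5,0],[-7,4,0],[-7,4,0],[-7,4,0],[-7,4,0]],"turn":[[0,0,3],[0,0,9.5],[0,0,9.5],[0,0,9.5],[0,0,9.5]],"gripper":[0,0,0,0,0]}'
python3 - <<'E'
from h import *
o=[]
for n,w in(("top",(160,125,240,230)),("side",(170,200,300,303))):
    f=bot.grab_frame(n);a=f["pixels"][w[1]:w[3],w[0]:w[2],::-1]
    o.append(cv2.resize(cv2.convertScaleAbs(a,alpha=1.4 if n=="top" else 1.1),None,fx=500/a.shape[0],fy=500/a.shape[0],interpolation=cv2.INTER_CUBIC)[:,:410])
cv2.imwrite("pics/s2.png",np.hstack(o));print(bot.observe())
E
```

```text
clock: 9.05
position: [0.5913, 0.2308, 0.0521]
tool_rot: [3.14, 0.229, -0.186]
force: [-0.0, -0.3, -0.2]
grip_width: 0.0855
finger_force: 0.0
clock: 9.55
position: [0.5333, 0.2305, 0.161]
tool_rot: [3.136, -0.013, -0.19]
force: [1.0, 2.6, 0.3]
grip_width: 0.0858
finger_force: 0.0
clock: 10.05
position: [0.4629, 0.2706, 0.1583]
tool_rot: [3.132, -0.006, -0.023]
force: [-0.2, -0.3, -0.2]
grip_width: 0.0852
finger_force: 0.0
{'clock': 10.15, 'qpos': array([-0.54882171,  0.47864706, -0.13028315,  1.89988378,  0.10185788,
        0.77097368, -2.33164762]), 'qd': array([ 0.00153322,  0.00243971, -0.00304031,  0.00295632,  0.00047606,
        0.00042789,  0.00051371]), 'joint_efforts': array([-5.38151097e-01, -8.21354985e+01, -7.51678669e-02, -3.01116621e+01,
        4.71172831e-02,  2.81218020e-02, -1.50023385e-03]), 'position': array([0.46287564, 0.27041841, 0.15790388]), 'tool_rot': array([ 3.13189106, -0.00558689, -0.02292299]), 'force': array([-0.51657444, -0.83650975,  0.13567603]), 'moment': array([ 0.02430224, -0.034922  ,  0.00142768]), 'finger_force': 0.0, 'grip_width': 0.08528162999208469}
```

View pics/s2.png

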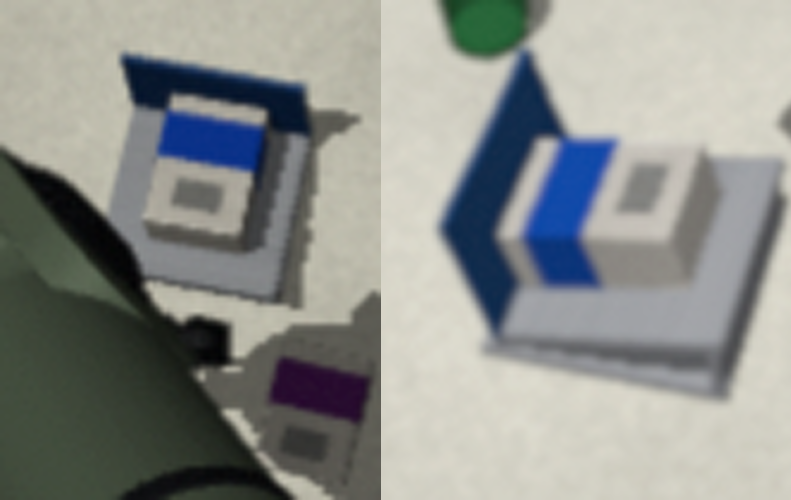

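Blue lies flat against the backstop, square and roughly centred. I'll measure its lateral offset from brightness profiles across the stand.

```bash
cat > prof.py <<'E'
from stand import *
from scipy.ndimage import map_coordinates
def prof(f,t,up,lo,hi,ch=None):
    ss=np.arange(lo,hi,.001);out=0
    for tt in t:
        p=proj(f,[C-tt*d+x*s+up*n for x in ss]);im=f["pixels"].astype(float).mean(2) if ch is None else f["pixels"][...,ch].astype(float)
        out=out+map_coordinates(im,[p[:,1],p[:,0]],order=1)
    return ss*1000,out/len(t)
E
python3 - <<'E'
from prof import *
for c in("top","side"):
    f=bot.grab_frame(c)
    for nm,t,up,lo,hi in(("deckL",np.arange(.02,.05,.005),0,.04,.075),("deckR",np.arange(.02,.05,.005),0,-.075,-.04),("cartonL",np.arange(.05,.08,.005),.038,.02,.045),("cartonR",np.arange(.05,.08,.005),.038,-.045,-.02)):
        x,y=prof(f,t,up,lo,hi);print(c,nm,x[0].round(),y.round().astype(int).tolist())
E
```

```text
top deckL 40.0 [92, 93, 94, 95, 95, 96, 96, 96, 96, 96, 96, 96, 96, 96, 95, 96, 96, 97, 98, 101, 105, 112, 118, 123, 127, 129, 131, 132, 132, 132, 132, 131, 131, 131, 131]
top deckR -75.0 [128, 126, 122, 115, 106, 97, 87, 79, 72, 67, 64, 61, 59, 59, 61, 65, 70, 77, 82, 87, 90, 92, 93, 94, 93, 93, 90, 85, 79, 71, 64, 58, 53, 50, 48]
top cartonL 20.0 [115, 115, 116, 116, 116, 116, 116, 115, 114, 111, 106, 102, 99, 97, 97, 96, 96, 96, 96, 96, 96, 96, 96, 96, 96]
top cartonR -45.0 [47, 46, 46, 45, 44, 42, 40, 39, 40, 44, 51, 63, 78, 92, 102, 109, 113, 116, 117, 117, 116, 116, 116, 116, 115]
side deckL 40.0 [148, 148, 148, 148, 147, 147, 147, 147, 147, 147, 147, 147, 147, 147, 147, 146, 145, 143, 141, 137, 132, 126, 120, 113, 107, 104, 103, 102, 107, 111, 117, 121, 126, 129, 131]
side deckR -75.0 [188, 187, 184, 182, 179, 176, 172, 168, 163, 160, 157, 154, 153, 152, 151, 150, 149, 148, 147, 145, 143, 142, 140, 139, 138, 137, 136, 136, 135, 135, 135, 135, 135, 134, 134]
side cartonL 20.0 [168, 168, 169, 169, 169, 168, 167, 165, 161, 158, 152, 146, 139, 133, 127, 120, 117, 114, 111, 109, 107, 105, 103, 102, 100]
side cartonR -45.0 [190, 190, 190, 190, 190, 191, 191, 191, 190, 190, 189, 188, 186, 184, 182, 179, 177, 174, 173, 172, 170, 169, 168, 166, 165]
```

```bash
python3 - <<'E'
from prof import *
for c in("top","side"):
    f=bot.grab_frame(c)
    for nm,t,up,lo,hi in(("bandL",np.arange(.02,.034,.003),.038,.02,.045),("bandR",np.arange(.02,.034,.003),.038,-.045,-.02),("bandLbase",np.arange(.02,.034,.003),0,.02,.045),("deckL",np.arange(.06,.1,.005),0,.05,.07),("deckR",np.arange(.06,.1,.005),0,-.07,-.05)):
        for ch in (0,2):
            x,y=prof(f,t,up,lo,hi,ch);print(c,nm,"RGB"[ch],x[0].round(),y.round().astype(int).tolist())
E
```

```text
top bandL R 20.0 [7, 7, 7, 8, 8, 8, 10, 12, 17, 25, 37, 51, 66, 78, 86, 90, 92, 94, 94, 94, 94, 94, 94, 94, 94]
top bandL B 20.0 [97, 97, 97, 98, 98, 98, 97, 97, 97, 98, 98, 98, 98, 97, 98, 98, 98, 98, 97, 97, 97, 97, 97, 97, 97]
top bandR R -45.0 [46, 46, 45, 43, 40, 36, 32, 26, 20, 16, 12, 9, 7, 7, 7, 7, 7, 7, 7, 7, 8, 8, 8, 8, 8]
top bandR B -45.0 [48, 47, 47, 46, 45, 43, 41, 41, 41, 45, 53, 63, 74, 82, 88, 93, 95, 96, 97, 97, 97, 98, 98, 97, 97]
top bandLbase R 20.0 [32, 32, 32, 32, 33, 34, 34, 34, 34, 34, 33, 32, 31, 31, 32, 37, 44, 51, 61, 72, 81, 87, 90, 92, 93]
top bandLbase B 20.0 [99, 99, 99, 99, 100, 100, 100, 100, 100, 100, 100, 100, 99, 99, 99, 99, 99, 99, 98, 97, 97, 97, 97, 97, 97]
top deckL R 50.0 [71, 69, 67, 66, 65, 63, 61, 60, 59, 59, 59, 61, 63, 63, 63, 63, 62, 60, 58, 57, 55]
top deckL B 50.0 [74, 72, 70, 68, 67, 65, 64, 62, 61, 60, 60, 60, 61, 60, 59, 59, 57, 56, 54, 52, 51]
top deckR R -70.0 [76, 72, 69, 67, 65, 64, 61, 59, 58, 58, 60, 65, 71, 77, 82, 86, 89, 91, 91, 92, 92]
top deckR B -70.0 [68, 65, 63, 61, 59, 58, 57, 56, 56, 57, 60, 66, 73, 79, 85, 89, 92, 
[... 628 characters left out ...]
09, 120, 130, 136, 140, 143, 145, 145, 145, 145, 145, 145, 145]
side bandLbase B 20.0 [110, 110, 110, 110, 111, 111, 113, 115, 117, 122, 127, 131, 136, 140, 145, 147, 149, 151, 151, 151, 151, 151, 151, 151, 151]
side deckL R 50.0 [146, 146, 146, 146, 146, 146, 145, 144, 142, 140, 136, 131, 125, 118, 111, 104, 98, 93, 89, 87, 86]
side deckL B 50.0 [152, 152, 152, 152, 152, 152, 151, 150, 148, 146, 141, 136, 130, 123, 115, 108, 102, 97, 93, 91, 90]
side deckR R -70.0 [194, 194, 193, 193, 191, 190, 188, 186, 183, 181, 178, 173, 168, 163, 159, 156, 152, 149, 148, 146, 145]
side deckR B -70.0 [181, 181, 180, 180, 178, 177, 176, 174, 172, 169, 167, 164, 160, 156, 153, 151, 148, 146, 145, 143, 141]
```

Both views agree that the carton sits 3 mm too far toward -s, with deck centre at +2.2 and carton at -1.0. I'll re-grip it 3 mm over to recentre it.

```bash
sed -i 's/^s*C=np.*/C=np.array([.6285,.2275,.020])/' stand.py; python3 stand.py 0.0455 0.100; python3 stand.py 0.0455 0.017|tail -1
```

```text
d [ 0.958 -0.18  -0.225] s [0.185 0.983 0.   ] n [ 0.221 -0.042  0.974]
std [0.0001 0.0001 0.    ] F [-0.58731959 -0.53268266 -0.27496009]
target [0.607  0.2315 0.1277] travel cm [14.48 -3.95 -3.01] turn [ 1.9 13.2 -9.5] pos [0.4622 0.271  0.1578] rel(d,s,n)mm [-198.1   12.    95.7]
target [0.5887 0.235  0.0468] travel cm [ 12.66  -3.61 -11.11] turn [ 1.9 13.2 -9.5] pos [0.4621 0.2711 0.1579] rel(d,s,n)mm [-198.2   12.1   95.7]
```

```bash
python3 -m crank '{"travel":[[4,-1,0],[8,-2.2,0],[12,-3.3,0],[14.5,-3.95,-1.5],[14.5,-3.95,-3]],"turn":[[0,0,-4],[1,6,-9.5],[1.9,13.2,-9.5],[1.9,13.2,-9.5],[1.9,13.2,-9.5]],"gripper":[0,0,0,0,0]}'
python3 -m crank '{"travel":[[0,0,0],[0,0,0],[0,0,0],[0,0,0],[0,0,0]],"turn":[[0,0,0],[0,0,0],[0,0,0],[0,0,0],[0,0,0]],"gripper":[0,0,0,0,0]}'
python3 stand.py 0.0455 0.017
```

```text
clock: 11.25
position: [0.611, 0.2283, 0.1261]
tool_rot: [3.14, 0.226, -0.192]
force: [-1.2, -0.3, -0.9]
grip_width: 0.0852
finger_force: 0.0
clock: 11.75
position: [0.607, 0.2321, 0.1288]
tool_rot: [-3.141, 0.226, -0.186]
force: [0.0, -0.8, 0.9]
grip_width: 0.0855
finger_force: 0.0
d [ 0.958 -0.18  -0.225] s [0.185 0.983 0.   ] n [ 0.221 -0.042  0.974]
std [0.     0.0001 0.0002] F [-0.69291985 -0.29667917  0.40757673]
target [0.5887 0.235  0.0468] travel cm [-1.84  0.31 -8.15] turn [0. 0. 0.] pos [0.607  0.2319 0.1283] rel(d,s,n)mm [-45.7   0.3 100.6]
```

```bash
python3 -m crank '{"travel":[[-0.7,0.12,-3.2],[-1.4,0.24,-6.2],[-1.84,0.3,-8.1],[-1.84,0.3,-8.1],[-1.84,0.3,-8.1]],"turn":[[0,0,0],[0,0,0],[0,0,0],[0,0,0],[0,0,0]],"gripper":[0,0,0,0,0]}'
python3 -m crank '{"travel":[[0,0,0],[0,0,0],[0,0,0],[0,0,0],[0,0,0]],"turn":[[0,0,0],[0,0,0],[0,0,0],[0,0,0],[0,0,0]],"gripper":[0.0,0.15,0.3,0.5,0.5]}' 25
python3 stand.py 0.0455 0.017
python3 -m crank '{"travel":[[0,0,0],[0,0,0],[0,0,0],[0,0,0],[0.2,0,0.9]],"turn":[[0,0,0],[0,0,0],[0,0,0],[0,0,0],[0,0,0]],"gripper":[0.25,0,0,0,0]}'
python3 -m crank '{"travel":[[0.4,-0.1,2],[1.1,-0.2,5],[1.1,-0.2,9],[-2,0,10.5],[-6,1,10.5]],"turn":[[0,0,0],[0,0,0],[0,-5,0],[-1,-10,0],[-3,-13,0]],"gripper":[0,0,0,0,0]}'
python3 -m crank '{"travel":[[-4,1.5,0],[-8,3,0],[-10,4.5,0],[-10,6,0],[-10,6,0]],"turn":[[0,0,3],[0,0,9.5],[0,0,9.5],[0,0,9.5],[0,0,9.5]],"gripper":[0,0,0,0,0]}'
python3 - <<'E'
from prof import *
def half(x,y,lo,hi):
    m=(x>=lo)&(x<=hi);x,y=x[m],y[m];v=(y.max()+y.min())/2;i=np.where(np.diff(np.sign(y-v)))[0];return [round(float(x[k]+(v-y[k])/(y[k+1]-y[k])),1) for k in i]
for c in("top","side"):
    f=bot.grab_frame(c);cv2.imwrite(f"pics/{c}2.png",f["pixels"][...,::-1]);b=np.arange(.02,.034,.003)
    print(c,"bandL",half(*prof(f,b,.038,.02,.042,0 if c=="top" else 2),20,42),"bandR",half(*prof(f,b,.038,-.045,-.015,2 if c=="top" else 0),-40,-15),"deckL",half(*prof(f,np.arange(.02,.05,.005),0,.05,.07,0),50,68),"deckR",half(*prof(f,np.arange(.06,.1,.005),0,-.075,-.045,0),-64,-45))
print(bot.observe()["position"],bot.observe()["tool_rot"])
E
```

```text
clock: 12.45
position: [0.5891, 0.2347, 0.0475]
tool_rot: [3.141, 0.227, -0.187]
force: [0.6, -0.5, 1.6]
grip_width: 0.0858
finger_force: 0.0
clock: 12.95
position: [0.5893, 0.2346, 0.0479]
tool_rot: [-3.141, 0.226, -0.187]
force: [-1.0, -2.1, 7.3]
grip_width: 0.0635
finger_force: 26.5
d [ 0.958 -0.18  -0.225] s [0.185 0.983 0.   ] n [ 0.221 -0.042  0.974]
std [0. 0. 0.] F [ 0.45128958 -0.83545129  7.72254653]
target [0.5887 0.235  0.0468] travel cm [-0.06  0.04 -0.11] turn [0.  0.1 0. ] pos [0.5893 0.2346 0.0479] rel(d,s,n)mm [-45.1  -0.3  18.2]
clock: 13.65
position: [0.5899, 0.2345, 0.0553]
tool_rot: [3.14, 0.229, -0.186]
force: [-0.6, -1.4, 0.2]
grip_width: 0.0853
finger_force: 0.0
clock: 14.15
position: [0.5319, 0.2436, 0.164]
tool_rot: [3.136, -0.013, -0.191]
force: [0.2, 2.3, -0.6]
grip_width: 0.0856
finger_force: 0.0
clock: 14.65
position: [0.4308, 0.3069, 0.1617]
tool_rot: [3.134, -0.007, -0.02]
force: [0.5, -0.0, -0.4]
grip_width: 0.0854
finger_force: 0.0
top bandL [31.0] bandR [-33.4] deckL [58.4] deckR [-60.3]
side bandL [30.9] bandR [-33.7] deckL [58.3] deckR [-59.6]
[0.43144672 0.30445202 0.16108876] [ 3.13193871 -0.00625464 -0.02216896]
```

Blue is now centred within about 0.6 mm. Next, the orange carton.

```bash
python3 -m crank '{"travel":[[-0.4,-0.2,-4],[-0.7,-0.4,-8],[-0.7,-0.4,-12],[-0.7,-0.4,-14.8],[-0.7,-0.4,-14.8]],"turn":[[0.5,0.3,0.2],[0.5,0.3,0.2],[0.5,0.3,0.2],[0.5,0.3,0.2],[0.5,0.3,0.2]],"gripper":[0,0,0,0,0]}'
python3 -m crank '{"travel":[[0,0,-0.2],[0,0,-0.4],[0,0,-0.4],[0,0,-0.4],[0,0,-0.4]],"turn":[[0,0,0],[0,0,0],[0,0,0],[0,0,0],[0,0,0]],"gripper":[0,0.6,0.6,0.6,0.6]}' 40
python3 -m crank '{"travel":[[0,0,0],[0,0,0],[0,0,0],[0,0,0],[0,0,0]],"turn":[[0,0,0],[0,0,0],[0,0,0],[0,0,0],[0,0,0]],"gripper":[0.6,0.6,0.6,0.6,0.6]}'
python3 stand.py 0.06 0.14
python3 -m crank '{"travel":[[0,0,3],[0,0,6],[0,0,9],[0,0,12],[0,0,14]],"turn":[[0,0,0],[0,0,0],[0,0,0],[0,0,0],[0,0,0]],"gripper":[0.6,0.6,0.6,0.6,0.6]}'
python3 stand.py 0.055 0.10
```

```text
clock: 15.25
position: [0.4228, 0.2985, 0.0099]
tool_rot: [3.137, 0.003, -0.019]
force: [-0.2, -0.3, 1.6]
grip_width: 0.0858
finger_force: 0.0
clock: 15.75
position: [0.4244, 0.301, 0.0102]
tool_rot: [-3.141, -0.002, -0.019]
force: [0.1, -1.4, 8.3]
grip_width: 0.0551
finger_force: 41.3
clock: 16.25
position: [0.4244, 0.301, 0.0102]
tool_rot: [-3.141, -0.002, -0.019]
force: [-0.6, 0.2, 8.1]
grip_width: 0.0554
finger_force: 41.3
d [ 0.958 -0.18  -0.225] s [0.185 0.983 0.   ] n [ 0.221 -0.042  0.974]
std [0. 0. 0.] F [-0.69393483 -1.06476962  8.96882388]
target [0.602  0.2325 0.1699] travel cm [17.76 -6.85 15.97] turn [ 1.3 13.1 -9.5] pos [0.4245 0.301  0.0103] rel(d,s,n)mm [-206.4   34.5  -57.7]
clock: 16.95
position: [0.4242, 0.3009, 0.1519]
tool_rot: [-3.141, -0.003, -0.018]
force: [-0.1, 0.3, -1.3]
grip_width: 0.0548
finger_force: 44.4
d [ 0.958 -0.18  -0.225] s [0.185 0.983 0.   ] n [ 0.221 -0.042  0.974]
std [0.0005 0.0004 0.0018] F [ 0.87612532 -1.08981651 -0.82050462]
target [0.598  0.2332 0.1298] travel cm [17.34 -6.79 -2.17] turn [ 1.3 13.  -9.6] pos [0.4245 0.3011 0.1515] rel(d,s,n)mm [-238.2   34.7   80. ]
```

```bash
python3 -m crank '{"travel":[[4,-1.5,0],[8,-3,0],[12,-4.5,0],[16,-6.2,0],[17.3,-6.8,-1]],"turn":[[0,0,-4],[0.5,4,-8],[1,8,-9.6],[1.3,13,-9.6],[1.3,13,-9.6]],"gripper":[0.6,0.6,0.6,0.6,0.6]}'
python3 -m crank '{"travel":[[-0.3,0,-1.2],[-0.6,0.1,-2.8],[-0.8,0.1,-3.6],[-0.8,0.1,-3.6],[-0.8,0.1,-3.6]],"turn":[[0,0,0],[0,0,0],[0,0,0],[0,0,0],[0,0,0]],"gripper":[0.6,0.6,0.6,0.6,0.6]}'
python3 stand.py 0.052 0.051
```

```text
clock: 17.65
position: [0.6015, 0.2281, 0.1371]
tool_rot: [3.138, 0.229, -0.193]
force: [-0.9, -0.8, -1.3]
grip_width: 0.0551
finger_force: 44.4
clock: 18.15
position: [0.5885, 0.234, 0.1031]
tool_rot: [3.14, 0.227, -0.186]
force: [0.1, -0.2, -0.4]
grip_width: 0.0549
finger_force: 44.4
d [ 0.958 -0.18  -0.225] s [0.185 0.983 0.   ] n [ 0.221 -0.042  0.974]
std [0.0001 0.0001 0.0001] F [ 0.94631539 -0.07986881 -1.22009378]
target [0.59   0.2347 0.0814] travel cm [ 0.11  0.09 -2.22] turn [0.1 0.  0. ] pos [0.5889 0.2339 0.1036] rel(d,s,n)mm [-57.9  -1.   72.4]
```

```bash
python3 -m crank '{"travel":[[-0.1,0.05,-0.7],[-0.2,0.1,-1.4],[-0.3,0.17,-2.1],[-0.3,0.17,-2.1],[-0.3,0.17,-2.1]],"turn":[[0,0,0],[0,0,0],[0,0,0],[0,0,0],[0,0,0]],"gripper":[0.6,0.6,0.6,0.6,0.6]}'
python3 -m crank '{"travel":[[0,0,-0.1],[-0.05,0,-0.2],[-0.05,0,-0.3],[-0.05,0,-0.3],[-0.05,0,-0.3]],"turn":[[0,0,0],[0,0,0],[0,0,0],[0,0,0],[0,0,0]],"gripper":[0.6,0.6,0.6,0.6,0.6]}'
python3 stand.py 0.042 0.048
```

```text
clock: 18.85
position: [0.5856, 0.2353, 0.0816]
tool_rot: [3.14, 0.228, -0.187]
force: [0.6, 0.2, -1.5]
grip_width: 0.0551
finger_force: 44.4
clock: 19.35
position: [0.5853, 0.2354, 0.0792]
tool_rot: [3.14, 0.227, -0.187]
force: [-0.6, -0.4, 4.9]
grip_width: 0.0551
finger_force: 45.0
d [ 0.958 -0.18  -0.225] s [0.185 0.983 0.   ] n [ 0.221 -0.042  0.974]
std [0. 0. 0.] F [-1.77312143 -1.33415175  5.80003399]
target [0.5989 0.2331 0.0762] travel cm [ 1.36 -0.24 -0.3 ] turn [ 0.1 -0.   0. ] pos [0.5853 0.2355 0.0792] rel(d,s,n)mm [-56.2  -0.2  47.8]
```

Contact with the top of blue. Now I'll lift 0.5 mm and slide to the backstop.

```bash
python3 -m crank '{"travel":[[0.3,-0.05,0],[0.6,-0.11,-0.08],[0.9,-0.17,-0.15],[1.2,-0.22,-0.22],[1.2,-0.22,-0.22]],"turn":[[0,0,0],[0,0,0],[0,0,0],[0,0,0],[0,0,0]],"gripper":[0.6,0.6,0.6,0.6,0.6]}'
python3 -m crank '{"travel":[[0.1,-0.02,-0.03],[0.2,-0.04,-0.05],[0.3,-0.06,-0.07],[0.3,-0.06,-0.07],[0.3,-0.06,-0.07]],"turn":[[0,0,0],[0,0,0],[0,0,0],[0,0,0],[0,0,0]],"gripper":[0.6,0.6,0.6,0.6,0.6]}'
python3 stand.py 0.040 0.048
```

```text
clock: 20.05
position: [0.5976, 0.2329, 0.0764]
tool_rot: [3.14, 0.227, -0.187]
force: [0.3, -0.7, -1.3]
grip_width: 0.0549
finger_force: 44.5
clock: 20.55
position: [0.6001, 0.2326, 0.076]
tool_rot: [3.14, 0.227, -0.187]
force: [0.9, -0.4, -0.8]
grip_width: 0.0548
finger_force: 44.4
d [ 0.958 -0.18  -0.225] s [0.185 0.983 0.   ] n [ 0.221 -0.042  0.974]
std [0. 0. 0.] F [-0.22414531 -0.49214283 -1.32694323]
target [0.6008 0.2327 0.0758] travel cm [ 0.07  0.01 -0.02] turn [ 0.1 -0.   0. ] pos [0.6001 0.2326 0.076 ] rel(d,s,n)mm [-40.7  -0.3  48.1]
```

```bash
python3 -m crank '{"travel":[[0.1,-0.02,-0.03],[0.2,-0.04,-0.06],[0.2,-0.04,-0.06],[0.2,-0.04,-0.06],[0.2,-0.04,-0.06]],"turn":[[0,0,0],[0,0,0],[0,0,0],[0,0,0],[0,0,0]],"gripper":[0.6,0.6,0.6,0.6,0.6]}'
python3 stand.py 0.040 0.048|tail -2
```

```text
clock: 21.25
position: [0.6009, 0.2325, 0.0756]
tool_rot: [3.14, 0.23, -0.186]
force: [-8.8, 0.1, 6.6]
grip_width: 0.0555
finger_force: 45.3
std [0. 0. 0.] F [-10.5461127    0.63648715   6.55037807]
target [0.6008 0.2327 0.0758] travel cm [-0.01  0.02  0.02] turn [ 0.1 -0.2 -0. ] pos [0.6009 0.2326 0.0756] rel(d,s,n)mm [-39.9  -0.1  47.9]
```

```bash
python3 -m crank '{"travel":[[0,0,-0.05],[0,0,-0.05],[0,0,-0.05],[0,0,-0.05],[0.2,0,0.9]],"turn":[[0,0,0],[0,0,0],[0,0,0],[0,0,0],[0,0,0]],"gripper":[0.6,0.25,0,0,0]}'
python3 -m crank '{"travel":[[0.4,-0.1,2],[1.1,-0.2,5],[1.1,-1,9],[-1,-4,10],[-4,-8,10]],"turn":[[0,0,0],[0,0,0],[0,-5,0],[-1,-10,0],[-3,-13,0]],"gripper":[0,0,0,0,0]}'
python3 -m crank '{"travel":[[-2,-4,0],[-4,-8,0],[-6,-12,0],[-8,-16,-2],[-9,-16,-3]],"turn":[[0,0,3],[0,0,8],[0,0,10.5],[0,0,10.5],[0,0,10.5]],"gripper":[0,0,0,0,0]}'
python3 - <<'E'
from prof import *
o=[]
for n_,w in(("top",(160,125,240,230)),("side",(170,180,300,283))):
    f=bot.grab_frame(n_);a=f["pixels"][w[1]:w[3],w[0]:w[2],::-1]
    o.append(cv2.resize(cv2.convertScaleAbs(a,alpha=1.4 if n_=="top" else 1.1),None,fx=500/a.shape[0],fy=500/a.shape[0],interpolation=cv2.INTER_CUBIC)[:,:410])
cv2.imwrite("pics/s3.png",np.hstack(o));print(bot.observe()["position"],bot.observe()["tool_rot"])
E
```

```text
clock: 21.95
position: [0.6036, 0.2319, 0.0837]
tool_rot: [3.139, 0.229, -0.187]
force: [0.7, -0.0, -0.1]
grip_width: 0.0854
finger_force: 0.0
clock: 22.45
position: [0.5648, 0.1524, 0.187]
tool_rot: [3.134, -0.012, -0.186]
force: [0.8, -0.7, -0.7]
grip_width: 0.0854
finger_force: 0.0
clock: 22.95
position: [0.4725, -0.0129, 0.1545]
tool_rot: [3.129, -0.005, -0.011]
force: [0.7, 1.5, -0.7]
grip_width: 0.0852
finger_force: 0.0
[ 0.47302614 -0.00883799  0.15425953] [ 3.13041954 -0.00394694 -0.00631185]
```

View pics/s3.png

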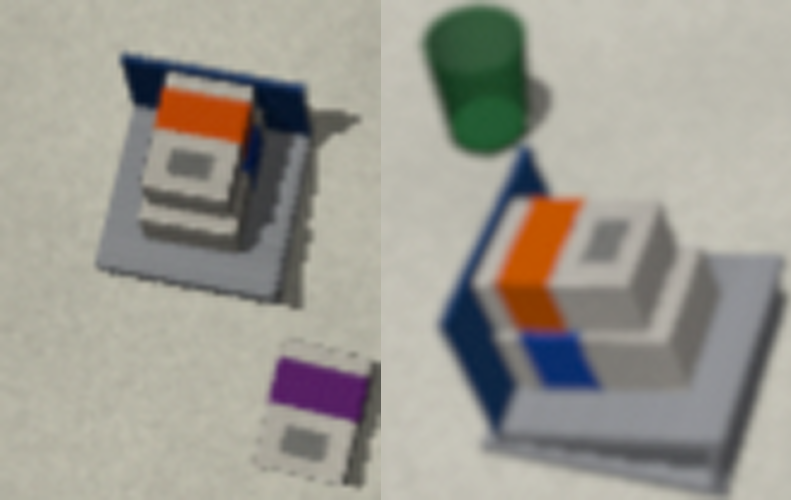

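The stack looks right: both cartons flat, square and against the backstop. Now the amber bottle.

```bash
python3 -m crank '{"travel":[[-0.7,0.3,-4],[-0.75,0.3,-8],[-0.75,0.3,-11],[-0.75,0.3,-13.4],[-0.75,0.3,-13.4]],"turn":[[0.6,0.2,0.3],[0.6,0.2,0.3],[0.6,0.2,0.3],[0.6,0.2,0.3],[0.6,0.2,0.3]],"gripper":[0,0,0,0,0]}'
python3 -m crank '{"travel":[[0,0,0],[0,0,0],[0,0,0],[0,0,0],[0,0,0]],"turn":[[0,0,0],[0,0,0],[0,0,0],[0,0,0],[0,0,0]],"gripper":[0,0.7,0.7,0.7,0.7]}' 40
python3 -m crank '{"travel":[[0,0,0],[0,0,0],[0,0,0],[0,0,0],[0,0,0]],"turn":[[0,0,0],[0,0,0],[0,0,0],[0,0,0],[0,0,0]],"gripper":[0.7,0.7,0.7,0.7,0.7]}'
python3 - <<'E'
from workcell import bot
import numpy as np
o=bot.observe();print(np.array(o["position"]).round(4))
rk=np.array([652.6,-120.5]);y=.043;ex=np.array([np.cos(y),np.sin(y)]);ey=np.array([-ex[1],ex[0]])
h=np.array([671.8,-352.0]);D=(h-rk)@ey;print("spacing",D,"hole offset x",(h-rk)@ex)
b=rk+ey*D/2;j=b-75*ex;print("bottle",b,"jar",j,"yellow",)
E
```

```text
clock: 23.55
position: [0.4666, -0.0038, 0.0187]
tool_rot: [3.141, 0.001, 0.002]
force: [0.1, -0.6, 0.3]
grip_width: 0.0853
finger_force: 0.0
clock: 24.05
position: [0.4674, -0.0048, 0.0216]
tool_rot: [3.141, -0.004, 0.001]
force: [-2.0, 0.1, 18.0]
grip_width: 0.0464
finger_force: 38.0
clock: 24.55
position: [0.4674, -0.0048, 0.0216]
tool_rot: [3.141, -0.004, 0.001]
force: [-2.9, 0.9, 18.7]
grip_width: 0.0471
finger_force: 38.0
[ 0.4674 -0.0048  0.0216]
spacing -232.11135682627253 hole offset x 9.230819696364199
bottle [ 657.58885644 -236.44840147] jar [ 582.65818326 -239.67240772] yellow
```

```bash
python3 -m crank '{"travel":[[0,0,2],[0,0,5],[0,0,9],[1.5,-2,12],[4.5,-5.5,12]],"turn":[[0,0,0],[0,0,0],[0,0,0],[0,0,0],[0,0,0]],"gripper":[0.7,0.7,0.7,0.7,0.7]}'
python3 -m crank '{"travel":[[3,-3.6,0],[6,-7.2,0],[9,-10.8,0],[12,-14.4,0],[14.6,-17.6,0]],"turn":[[0,0,0.5],[0,0,1],[0,0,1.5],[0,0,2],[0,0,2.4]],"gripper":[0.7,0.7,0.7,0.7,0.7]}'
python3 -m crank '{"travel":[[0,0,-3],[0,0,-6],[0,0,-8],[0,0,-9],[0,0,-9]],"turn":[[0,0,0],[0,0,0],[0,0,0],[0,0,0],[0,0,0]],"gripper":[0.7,0.7,0.7,0.7,0.7]}'
python3 -c "
from workcell import bot
for i in range(3): bot.grab_frame('side')
print(bot.observe()['position'],bot.observe()['tool_rot'])"
```

```text
clock: 25.05
position: [0.5132, -0.0587, 0.1451]
tool_rot: [-3.141, -0.008, 0.004]
force: [1.1, 0.0, -2.9]
grip_width: 0.0469
finger_force: 42.3
clock: 25.55
position: [0.6586, -0.238, 0.1409]
tool_rot: [3.141, -0.002, 0.042]
force: [0.0, 0.8, -1.8]
grip_width: 0.0466
finger_force: 42.3
clock: 26.05
position: [0.657, -0.2357, 0.0496]
tool_rot: [-3.141, -0.0, 0.043]
force: [-0.4, 0.7, -1.2]
grip_width: 0.0466
finger_force: 42.3
[ 0.65835238 -0.23608752  0.05187434] [ 3.14053433 -0.00338301  0.04277496]
```

```bash
python3 -m crank '{"travel":[[0.05,0,-1.2],[0.05,0,-2.4],[0.05,0,-2.8],[0.05,0,-2.9],[0.05,0,-2.9]],"turn":[[0,0,0],[0,0,0],[0,0,0],[0,0,0],[0,0,0]],"gripper":[0.7,0.7,0.7,0.7,0.7]}'
python3 -m crank '{"travel":[[0,0,-0.1],[0,0,-0.15],[0,0,-0.15],[0,0,-0.15],[0,0,-0.15]],"turn":[[0,0,0],[0,0,0],[0,0,0],[0,0,0],[0,0,0]],"gripper":[0.7,0.7,0.7,0.7,0.7]}'
```

```text
clock: 26.7
position: [0.6577, -0.2356, 0.0218]
tool_rot: [-3.142, -0.0, 0.043]
force: [-9.2, 3.8, 15.9]
grip_width: 0.0469
finger_force: 43.9
clock: 27.2
position: [0.6578, -0.2356, 0.0217]
tool_rot: [3.142, -0.001, 0.043]
force: [-15.9, 5.6, 35.8]
grip_width: 0.0469
finger_force: 45.8
```

```bash
python3 -m crank '{"travel":[[0,0,0.1],[0,0,0.15],[0,0,0.15],[0,0,0.15],[0,0,0.15]],"turn":[[0,0,0],[0,0,0],[0,0,0],[0,0,0],[0,0,0]],"gripper":[0.7,0.7,0.5,0.3,0]}'
python3 -m crank '{"travel":[[0,0,0],[0,0,0],[0,0,4],[0,0,8],[0,0,12]],"turn":[[0,0,0],[0,0,0],[0,0,0],[0,0,0],[0,0,0]],"gripper":[0,0,0,0,0]}'
python3 -m crank '{"travel":[[-4,1.5,0],[-8,3,0],[-12,4.5,0],[-16,6,0],[-20,7.5,0]],"turn":[[0,0,-0.5],[0,0,-1],[0,0,-1.5],[0,0,-2],[0,0,-2.4]],"gripper":[0,0,0,0,0]}'
python3 - <<'E'
from h import *
f=bot.grab_frame("top");g=bot.grab_frame("side")
o=[]
for i,w in((f,(290,105,420,235)),(g,(180,85,310,215))):
    o.append(cv2.resize(cv2.convertScaleAbs(i["pixels"][w[1]:w[3],w[0]:w[2],::-1],alpha=1.4),(400,400),interpolation=cv2.INTER_CUBIC))
cv2.imwrite("pics/b1.png",np.hstack(o));print(bot.observe()["position"])
print("proj target cap",proj(f,[[.6576,-.2364,.085]]),proj(g,[[.6576,-.2364,.085]]))
p=proj(f,[[.6576,-.2364,.08]])[0].astype(int)
ct=blobs(f,0,180,0,0,5,(p[0]-12,p[1]-12,p[0]+12,p[1]+12),255,28);print([(int(a[0]),a[1]) for a in ct][:2]);print(onz(f,[ct[0][1]],.085))
p=proj(g,[[.6576,-.2364,.075]])[0];print(p)
cs=blobs(g,0,180,0,0,5,(int(p[0])-12,int(p[1])-12,int(p[0])+12,int(p[1])+12),255,55);print([(int(a[0]),a[1]) for a in cs][:2]);print(tri(f,ct[0][1],g,cs[0][1]))
E
```

```text
clock: 27.7
position: [0.6581, -0.2358, 0.0211]
tool_rot: [3.141, -0.002, 0.043]
force: [-0.1, 0.0, 0.6]
grip_width: 0.0727
finger_force: 0.0
clock: 28.2
position: [0.658, -0.2358, 0.1426]
tool_rot: [3.141, -0.001, 0.043]
force: [0.4, -0.6, 0.5]
grip_width: 0.0851
finger_force: 0.0
clock: 28.7
position: [0.4565, -0.1603, 0.1415]
tool_rot: [3.141, -0.002, 0.0]
force: [0.9, 0.1, -0.2]
grip_width: 0.0852
finger_force: 0.0
[ 0.45344223 -0.15955672  0.14142955]
proj target cap [[354.08703491 133.95157367]] [[208.58023122 122.77435039]]
[(46, array([353.89130435, 134.63043478]))]
[[ 0.65549491 -0.23570009  0.085     ]]
[208.85460447 125.4181192 ]
[(217, array([209.58525346, 122.70046083]))]
(array([ 0.65474861, -0.23553721,  0.08592738]), np.float64(0.0011061869641523247))
```

View pics/b1.png

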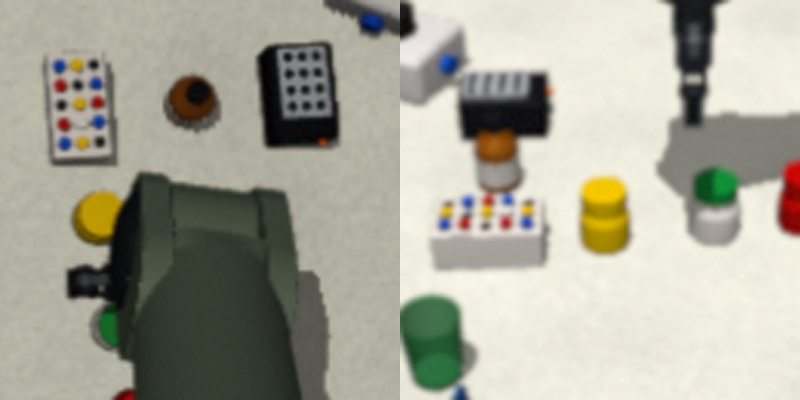

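The bottle stands midway between rack and heater, within 1–2 mm. Next, the jar.

```bash
python3 -m crank '{"travel":[[-2,0.5,0],[-2.6,0.55,-4],[-2.6,0.55,-7],[-2.6,0.55,-7],[-2.6,0.55,-7]],"turn":[[0,0,0],[0,0,0],[0,0,0],[0,0,0],[0,0,0]],"gripper":[0,0,0,0,0]}'
python3 -c "
from workcell import bot
for i in range(3): bot.grab_frame('side')
print(bot.observe()['position'],bot.observe()['tool_rot'])"
```

```text
clock: 29.3
position: [0.4324, -0.1554, 0.0718]
tool_rot: [3.141, -0.001, 0.001]
force: [1.1, 0.3, 0.7]
grip_width: 0.0852
finger_force: 0.0
[ 0.43309912 -0.15559427  0.07270406] [ 3.14066177e+00 -3.74410764e-03  7.87322936e-04]
```

```bash
python3 -m crank '{"travel":[[-0.5,0.15,0],[-0.5,0.15,-3],[-0.5,0.15,-5],[-0.5,0.15,-6.4],[-0.5,0.15,-6.4]],"turn":[[0,0,0],[0,0,0],[0,0,0],[0,0,0],[0,0,0]],"gripper":[0,0,0,0,0]}'
python3 -m crank '{"travel":[[0,0,0],[0,0,0],[0,0,0],[0,0,0],[0,0,0]],"turn":[[0,0,0],[0,0,0],[0,0,0],[0,0,0],[0,0,0]],"gripper":[0,0.65,0.65,0.65,0.65]}' 40
python3 -m crank '{"travel":[[0,0,0],[0,0,0],[0,0,0],[0,0,0],[0,0,0]],"turn":[[0,0,0],[0,0,0],[0,0,0],[0,0,0],[0,0,0]],"gripper":[0.65,0.65,0.65,0.65,0.65]}'
```

```text
clock: 29.95
position: [0.4264, -0.1536, 0.0067]
tool_rot: [-3.142, -0.0, 0.001]
force: [0.1, 0.9, 0.6]
grip_width: 0.0854
finger_force: 0.0
clock: 30.45
position: [0.4276, -0.154, 0.0083]
tool_rot: [3.141, -0.003, 0.001]
force: [-3.0, 1.3, 19.4]
grip_width: 0.0506
finger_force: 38.2
clock: 30.95
position: [0.4275, -0.154, 0.0083]
tool_rot: [3.141, -0.003, 0.001]
force: [-3.0, 0.7, 18.9]
grip_width: 0.0506
finger_force: 38.2
```

```bash
python3 -m crank '{"travel":[[0,0,2],[0,0,5],[0,0,9],[3,-1.5,9],[6.5,-3.5,9]],"turn":[[0,0,0],[0,0,0],[0,0,0],[0,0,0],[0,0,0.5]],"gripper":[0.65,0.65,0.65,0.65,0.65]}'
python3 -m crank '{"travel":[[4,-2.2,0],[7.5,-4.2,0],[8.9,-5,-2],[8.9,-5,-5],[8.9,-5,-6]],"turn":[[0,0,1],[0,0,2],[0,0,2],[0,0,2],[0,0,2]],"gripper":[0.65,0.65,0.65,0.65,0.65]}'
python3 -c "
from workcell import bot
for i in range(4): bot.grab_frame('side')
print(bot.observe()['position'],bot.observe()['tool_rot'])"
```

```text
clock: 31.45
position: [0.4933, -0.189, 0.0997]
tool_rot: [3.14, -0.005, 0.01]
force: [0.9, -0.2, -2.0]
grip_width: 0.0507
finger_force: 43.1
clock: 31.95
position: [0.5798, -0.2385, 0.035]
tool_rot: [-3.141, 0.001, 0.044]
force: [-0.7, 1.0, -1.8]
grip_width: 0.0505
finger_force: 43.0
[ 0.58136597 -0.23881181  0.0384608 ] [ 3.14095681e+00 -2.33930270e-03  4.45595684e-02]
```

```bash
python3 -m crank '{"travel":[[0,-0.04,-1],[0,-0.04,-2],[0,-0.04,-2.7],[0,-0.04,-2.9],[0,-0.04,-2.9]],"turn":[[0,0,0],[0,0,0],[0,0,0],[0,0,0],[0,0,0]],"gripper":[0.65,0.65,0.65,0.65,0.65]}'
python3 -m crank '{"travel":[[0,0,0],[0,0,0],[0,0,0],[0,0,0],[0,0,0]],"turn":[[0,0,0],[0,0,0],[0,0,0],[0,0,0],[0,0,0]],"gripper":[0.65,0.5,0.35,0.2,0]}'
python3 -m crank '{"travel":[[0,0,0],[0,0,0],[0,0,4],[0,0,9],[-4,0,13]],"turn":[[0,0,0],[0,0,0],[0,0,0],[0,0,0],[0,0,0]],"gripper":[0,0,0,0,0]}'
python3 -m crank '{"travel":[[-4,-4,0],[-6,-8,2],[-8,-12,4],[-10,-16,6],[-12,-20,6]],"turn":[[0,0,0],[0,0,0],[0,0,0],[0,0,0],[0,0,0]],"gripper":[0,0,0,0,0]}'
python3 - <<'E'
from h import *
f=bot.grab_frame("top");g=bot.grab_frame("side")
cv2.imwrite("pics/fin_t.png",cv2.resize(cv2.convertScaleAbs(f["pixels"][90:260,150:420,::-1],alpha=1.4),(800,504),interpolation=cv2.INTER_CUBIC))
cv2.imwrite("pics/fin_s.png",cv2.resize(cv2.convertScaleAbs(g["pixels"][80:350,120:340,::-1],alpha=1.2),None,fx=2.2,fy=2.2,interpolation=cv2.INTER_CUBIC))
p=proj(f,[[.6576,-.2364,.08]])[0].astype(int)
b=blobs(f,0,180,0,0,5,(p[0]-12,p[1]-12,p[0]+12,p[1]+12),255,28)[0][1]
p=proj(f,[[.58,-.239,.06]])[0].astype(int);q=proj(g,[[.58,-.239,.06]])[0].astype(int)
j=blobs(f,50,80,roi=(p[0]-15,p[1]-15,p[0]+15,p[1]+15))[0][1];js=blobs(g,50,80,roi=(q[0]-15,q[1]-15,q[0]+15,q[1]+15))[0][1]
B=onz(f,[b],.083)[0];J=onz(f,[j],.063)[0];ex=np.array([np.cos(.043),np.sin(.043)]);v=(B-J)[:2]
print("B",B,"J",J,tri(f,j,g,js),"along",v@ex,"across",v@[-ex[1],ex[0]])
o=bot.observe();print(o["position"],o["grip_width"],o["clock"])
E
```

```text
clock: 32.65
position: [0.5808, -0.2391, 0.0085]
tool_rot: [3.141, -0.001, 0.044]
force: [-4.7, 2.2, 10.6]
grip_width: 0.0506
finger_force: 44.0
clock: 33.15
position: [0.5812, -0.2392, 0.0083]
tool_rot: [3.141, -0.002, 0.045]
force: [-0.6, -0.2, -0.1]
grip_width: 0.0802
finger_force: 0.0
clock: 33.65
position: [0.5489, -0.2385, 0.1363]
tool_rot: [3.141, -0.006, 0.047]
force: [-0.6, -0.3, -0.2]
grip_width: 0.0856
finger_force: 0.0
clock: 34.15
position: [0.4256, -0.4415, 0.1966]
tool_rot: [3.138, -0.005, 0.045]
force: [1.0, -1.2, 0.1]
grip_width: 0.0855
finger_force: 0.0
B [ 0.65586969 -0.23581548  0.083     ] J [ 0.57994194 -0.23955957  0.063     ] (array([ 0.57987023, -0.24031182,  0.05890742]), np.float64(0.0013090987419084987)) along 0.07601851298911401 across 0.0004767361216121413
[ 0.4213956  -0.44552233  0.19444857] 0.08547992775120102 34.25
```

View pics/fin_t.png

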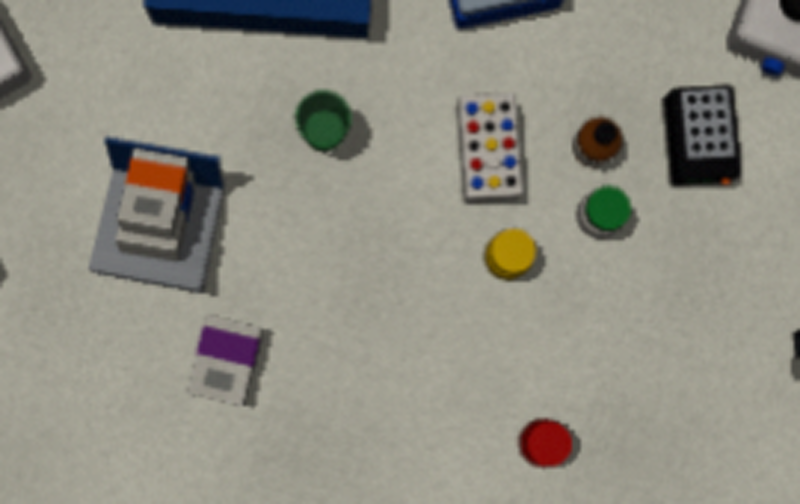

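View pics/fin_s.png

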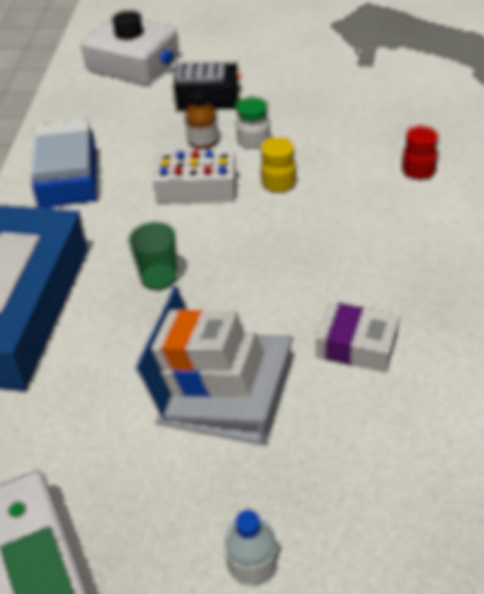

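Both views show everything in place: the stack at (150,205) in the top view, the bottle at (600,138) between rack and heater, and the jar in front at (607,210), with a gap of about 26 mm and 0.5 mm off square. The bystanders haven't moved and the gripper is clear. Handing in.

```bash
python3 -c "
from workcell import bot
print(bot.job_done())"
```

```text
the job is handed in; nothing more can be done
None
```

The job is handed in at about 34 s: both cartons stacked square against the backstop, the bottle within about 2 mm of midway, and the jar about 26 mm in front of it, with bystanders left alone and everything released.

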